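# Press a freshly glued sole in the shoe-repair shop

## Robot

A 6-joint arm with a two-finger parallel gripper is mounted at the origin on the work surface. World frame = base frame: x ahead of the robot, y to its left, z up, the work surface at z = 0. Lengths are in mm, angles in rad, forces in N, time in s.
With the tool pointing down it reaches from about 300 to 1000 mm from the base axis. Payload 5.1 kg.
Tool frame: the origin (TCP) lies at the very end of the fingers, on their centre line; the grasp point (between the pads) lies 19 mm behind it; z points along the fingers, y is the direction in which the jaws open and shut (so a half turn about z gives the same grasp; the last joint's range is limited). The gripper opens to 95 mm and grips with 3 to 60 N. Pads are 20 mm wide; open, the fingers measure 119 mm over their backs; the gripper's body (75 mm by 180 mm) begins 59 mm behind the grasp point.
Start: joints at [1.128, 0.124, 1.65, -0, 1.367, -0.083], TCP at [228.876, 608.359, 214.656] pointing down, gripper open.
Joint ranges: [-2.61, 2.61], [-1.02, 2.33], [0.03, 2.71], [-1.35, 4.49], [0.32, 2.68], [-2.91, 2.91]. Speed limits (rad/s): [2.57, 2.57, 3.14, 3.14, 3.14, 3.14].

## Interface

Orientations are given as a unit quaternion [x, y, z, w].
In Python, from rig import bot, optics gives the robot as it stands.
- The arm moves only by the tool carry_out, never from a script. Its argument "targets" is a list of rows, each an object with "travel": the shift along the world's x, y, z in mm, a list of three; "rot": the turn, a rotation vector about the world's x, y, z in degrees, a list of three. In form: [{"travel": [dx, dy, dz], "rot": [ax, ay, az]}, ...]. A call has 1 to 5 rows; each row is the pose to reach, as a shift and turn from the pose commanded when the call began; what a row does not reach only later rows make up. A row lasts 1/12 s, in which the tool goes at most 41.7 mm and 7.16 degrees, less where a joint would pass 70% of its speed; a pose out of reach is approached as far as the arm can. A call with a gripper value outside its range is refused whole. "claw" is the closure in counts, from 0 (fully open) to 255 (shut), set as the call begins (left out, the last holds). The fingers move at their own pace and stop on an object; the grip force is fixed at half the most. Time passes only in rows, so rows that repeat a pose let the fingers close. It gives the time, the measured TCP pose, the force and the opening at its end, in the units of the state.
- bot.get_state(): the state, without advancing time (a new reading comes with each control period).
- optics.snapshot(name): name is "scene" or "side" or "wrist"; returns a dict with "pixels" (480x640x3 uint8, red, green, blue), "fx", "fy", "cx", "cy" (pixels), "extrinsics" (4x4, takes a point from world to camera coordinates); the wrist camera has in their place "mount" (4x4, takes a point from camera to tool coordinates, whose origin is the TCP and whose axes are the flange's). Camera axes: x right, y down, z forward; pixel columns grow to the right and rows downward; lengths in mm; the calibration is good to about 2 mm. A picture is of the moment at which its call begins: read the wrist's pose just before it. There is no depth.
- bot.sign_off(): hands the job in, once; it reports no verdict.
The state is a dict: "time": time; "joint_positions": joint angles; "qd": joint speeds; "joint_torque": joint torques, N m; "position": TCP position; "ee_rot": TCP orientation; "ft_force": force on the tool from outside, world axes, zero at the start; "wrist_torque": the same for the moment, N m; "grip_width": finger opening in mm.
Only numpy, scipy, OpenCV 4.12 (cv2) and the standard library are available. Lean on these libraries where they do the work, as an engineer would, in place of code of your own. Each camera call takes 0.05 s, during which the arm holds its last target.

## Task

The shoe standing upside down on the tall, wobbly stand has a freshly glued sole. Slide the stand along the counter, without lifting or tipping it, without touching the shoe and without knocking the things around it, until the middle of the sole is centred under the press's pad; then push the press's red knob down, press the pad firmly on the sole for about a second, and leave the pad resting on it.

Things in the scene. Friction and masses are not known exactly. Their poses are not given: they have to be found in the camera images.
- stand: Tall, top-heavy, loose aluminium stand carrying the shoe: round foot 72 mm across, upright side up to 32 mm high, tapering by 46 mm to a 26 mm post. About 0.8 kg with the shoe, centre of mass 130 mm up: falls if pushed high or jerked, slides if pushed slowly at the foot (two fingertips 50 mm apart keep it centred). Origin: centre of the foot's underside; z up.
- shoe: Brown shoe fixed upside down on the stand, flat tan sole up; 220 mm long (toe to its +y), up to 80 mm wide, 144 to 200 mm above the counter. It overhangs the foot, so push with the tool leaning back 30 to 45 degrees. Not to be touched. Starts roughly along the pad's length. Origin: middle of the sole's upper face, straight above the stand's origin.
- press: Green portal press, fixed: columns 26 mm across at y = +-165 mm, on feet 130 (x) x 50 x 16 mm; crosshead 50 mm (x) x 390 mm, 248 to 294 mm high. Between the feet (280 mm) is bare counter, open to front and back. Origin: on the counter below the pad's centre; its -x faces the robot's right, where the stand starts, and its crosshead runs roughly away from the robot.
- pad: Black rubber pad on the lower end of the press's ram, 66 mm (x) by 150 mm (y), 12 mm thick. Origin: centre of its underside; 216 to 224 mm above the counter at the start. Ram, knob and pad slide straight down or up as one piece, at most to 189 mm, stay where left, and take about 6 N to move slowly; 16 to 24 mm down the pad meets the sole.
- knob_top (a point): Centre of the flat top of the ram's red mushroom knob, 54 mm across and 22 mm high, straight above the pad's centre; 332 to 340 mm above the counter at the start. Push it down from above.
- glue_jar: Bystander, to be left alone: yellow glue jar with a red lid, 64 mm across, 85 mm tall. Origin: centre of its underside.
- dye_bottle: Bystander, to be left alone: amber dye bottle with a black cap, 44 mm across, 115 mm tall. Origin: centre of its underside.
- polish_tin: Bystander, to be left alone: flat black polish tin, 72 mm across, 28 mm tall. Origin: centre of its underside.
- button_jar: Bystander, to be left alone: blue jar with a white lid, 72 mm across, 105 mm tall. Origin: centre of its underside.
- thread_spool: Bystander, to be left alone: white thread spool, 40 mm across, 50 mm tall. Origin: centre of its underside.
- heel_block: Bystander, to be left alone: black rubber heel block, 60 x 55 x 25 mm. Origin: centre of its underside.

How it is judged (in metres and radians):
On the way, in this order (a step that is already met when the one before it is completed fails the run):
1. the stand is upright under the pad: middle of the sole within 15 mm of the pad's centre, pad not yet on it (horizontal distance between shoe and pad below 0.015 m and angle between stand's own z axis and vertical below 0.06 rad and z of pad in the frame of shoe above 0.006 m), for 0.2 s.
2. the pad presses on the sole with more than 3 N for half a second (contact force between pad and shoe above 3 N and horizontal distance between shoe and pad below 0.015 m), for 0.5 s.
At the end, for the whole second after the job is handed in: The stand stands still and upright (within 0.04 rad) on the counter, the middle of the sole is within 15 mm of the pad's centre (horizontally), and the pad rests on the sole (gap under 3 mm) (horizontal distance between shoe and pad below 0.015 m and z of pad in the frame of shoe between -0.004 and 0.003 m and angle between stand's own z axis and vertical below 0.04 rad and height (world z) of stand below 0.004 m and linear speed of stand below 0.02 m/s); the robot touches nothing.
It fails at once if the stand tips by more than 0.2 rad (angle between stand's own z axis and vertical above 0.2 rad).
It fails at once if the stand is lifted by more than 15 mm (height (world z) of stand above 0.015 m).
It fails at once if the robot touches the shoe with more than 1 N (contact force between any of the fingers, the arm and shoe above 1 N).
It fails at once if a bystander is moved by more than 20 mm (distance of any of glue_jar, button_jar, dye_bottle, thread_spool, heel_block, polish_tin from where it was at the start of the episode above 0.02 m).
It also fails if it takes over 69 s, if anything falls off the work surface, if the arm or the gripper's body presses on something with over 40 N, if the wrist force passes 120 N, or if a joint passes its speed limit or range.

## Working session

There is one attempt and no reset: what is moved stays moved. The work goes in short steps, Python scripts to look and compute and a tool call to move; the robot and the scene stay as the last step left them, time stands still between calls to the robot, and variables do not carry over. Pictures are saved under pics/ and viewed, and the job is handed in when it is done.

Besides the shell and the picture viewer there is one more tool, called by a JSON object that holds its "fn" and its "kwargs", one argument or row to a line. carry_out: Moves the arm, as the interface text tells. Its arguments: {"type":"object","properties":{"targets":{"type":"array","items":{"type":"object","properties":{"travel":{"type":"array","items":{"type":"number"}},"rot":{"type":"array","items":{"type":"number"}}}}},"claw":{"type":"number"}},"required":["targets"]}

```bash
mkdir -p pics; ls; cat > h.py <<'E'
import numpy as np,cv2
from rig import bot,optics
def save(n,f):
    s=optics.snapshot(n); cv2.imwrite('pics/'+f+'.png',cv2.cvtColor(s['pixels'],cv2.COLOR_RGB2BGR)); np.savez('pics/'+f+'.npz',**s); return s
def ray(s,u,v):
    E=np.array(s['extrinsics']);R=E[:3,:3];t=E[:3,3]
    d=R.T@np.array([(u-s['cx'])/s['fx'],(v-s['cy'])/s['fy'],1]);return -R.T@t,d
def onz(s,u,v,z):
    o,d=ray(s,u,v);return o+d*(z-o[2])/d[2]
def proj(s,p):
    E=np.array(s['extrinsics']);q=E[:3,:3]@np.array(p,float)+E[:3,3];return s['fx']*q[0]/q[2]+s['cx'],s['fy']*q[1]/q[2]+s['cy']
E
python3 - <<'E'
from h import *
print(bot.get_state())
for n in('scene','side','wrist'):
    s=save(n,n+'0');print(n,{k:np.round(v,3).tolist() for k,v in s.items() if k!='pixels'})
E
```

```text
pics
{'time': 0.0, 'joint_positions': array([ 1.12841579e+00,  1.24516528e-01,  1.65165634e+00, -3.19921883e-05,
        1.36747411e+00, -8.26205967e-02]), 'qd': array([-0.00101841, -0.00072307, -0.00043663,  0.00048736, -0.00049708,
        0.00223233]), 'joint_torque': array([ 1.25812830e-04, -4.17589831e+01, -3.59943080e+01,  7.74441613e-02,
        4.88443743e-02, -1.67447615e-04]), 'position': array([228.60955106, 607.79762173, 213.39008635]), 'ee_rot': array([ 1.78908192e-01,  9.83865236e-01, -9.96039817e-04, -2.51417891e-04]), 'ft_force': array([-0.52700661, -0.10081852, -0.31687031]), 'wrist_torque': array([-0.01597795,  0.05929349,  0.0378691 ]), 'grip_width': 94.7837691727079}
scene {'fx': 594.062, 'fy': 594.062, 'cx': 322.151, 'cy': 245.797, 'extrinsics': [[-0.132, 0.991, -0.017, 145.552], [0.783, 0.094, -0.615, -373.298], [-0.608, -0.094, -0.788, 1940.482], [0.0, 0.0, 0.0, 1.0]]}
side {'fx': 478.631, 'fy': 478.631, 'cx': 320.56, 'cy': 236.637, 'extrinsics': [[0.916, 0.402, -0.007, -532.271], [0.242, -0.567, -0.787, -37.051], [-0.32, 0.719, -0.616, 1312.853], [0.0, 0.0, 0.0, 1.0]]}
wrist {'fx': 429.842, 'fy': 429.842, 'cx': 311.697, 'cy': 238.161, 'mount': [[-0.0, -0.963, -0.269, 76.131], [1.0, -0.0, -0.001, 0.304], [0.001, -0.269, 0.963, -171.049], [0.0, 0.0, 0.0, 1.0]]}
```

View pics/scene0.png

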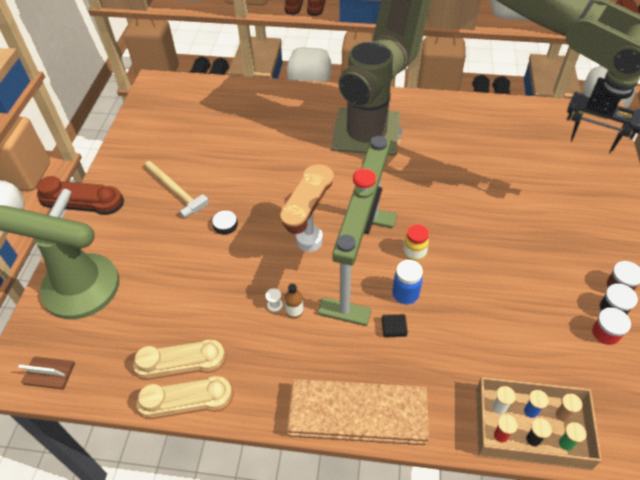

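View pics/side0.png

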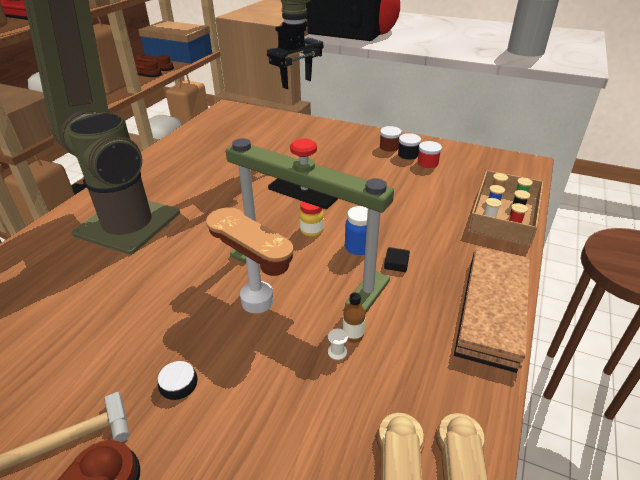

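View pics/wrist0.png

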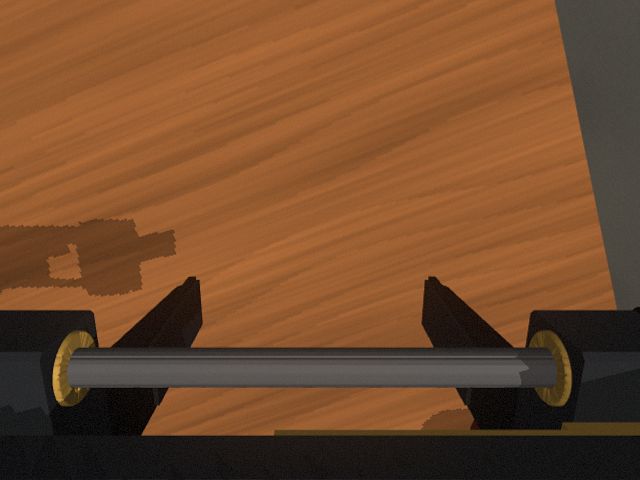

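Scene view: knob about (364,180), stand foot (309,240), sole (308,195), tin (225,222), dye bottle (293,302), spool (274,300), blue jar (407,283), glue jar (416,242). Side view: knob (303,148), foot (257,297), sole (250,235). Now measuring.

```bash
cat >> h.py <<'E'
def tri(s1,p1,s2,p2):
    A=[];b=[]
    (o1,d1),(o2,d2)=ray(s1,*p1),ray(s2,*p2)
    M=np.array([d1,-d2]).T;t=np.linalg.lstsq(M,o2-o1,rcond=None)[0]
    a=o1+d1*t[0];c=o2+d2*t[1];return (a+c)/2,np.linalg.norm(a-c)
def load(f):
    return dict(np.load('pics/'+f+'.npz'))
E
python3 - <<'E'
from h import *
for n,(x0,y0,x1,y1) in {'scene0':(200,120,460,340),'side0':(150,130,410,400)}.items():
    s=load(n);im=cv2.cvtColor(s['pixels'],cv2.COLOR_RGB2BGR)[y0:y1,x0:x1]
    k=3 if n=='scene0' else 2.2
    im=cv2.resize(im,None,fx=k,fy=k,interpolation=cv2.INTER_CUBIC)[:600,:800];cv2.imwrite('pics/c_'+n+'.png',im)
def blobs(s,lo,hi,mn=40):
    h=cv2.cvtColor(s['pixels'],cv2.COLOR_RGB2HSV);m=cv2.inRange(h,lo,hi)
    n,l,st,c=cv2.connectedComponentsWithStats(m)
    return [(st[i].tolist(),np.round(c[i],1).tolist()) for i in range(1,n) if st[i][4]>mn]
for n in('scene0','side0'):
    s=load(n);print(n,'red',blobs(s,(0,220,150),(4,255,255)), 'grey',blobs(s,(90,0,110),(140,50,255),60),'tan',[b for b in blobs(s,(8,90,190),(20,175,255),150)])
E
```

```text
scene0 red [] grey [([373, 137, 13, 9, 74], [379.0, 140.9]), ([338, 236, 16, 12, 140], [346.0, 241.4])] tan [([101, 8, 130, 10, 434], [168.2, 12.0]), ([246, 14, 129, 13, 491], [295.6, 19.4]), ([460, 27, 104, 11, 424], [507.7, 31.8]), ([0, 48, 15, 22, 183], [5.1, 55.4]), ([0, 70, 640, 410, 148871], [355.1, 279.4]), ([0, 72, 43, 60, 304], [16.3, 104.0]), ([257, 94, 46, 12, 215], [283.0, 100.1]), ([3, 117, 27, 33, 328], [15.7, 133.5]), ([44, 153, 36, 28, 455], [59.8, 167.5]), ([389, 153, 21, 17, 206], [399.2, 161.5]), ([22, 189, 26, 24, 325], [32.5, 202.1]), ([278, 210, 66, 91, 2794], [317.7, 263.1]), ([6, 233, 26, 43, 408], [18.1, 247.5]), ([502, 386, 31, 19, 151], [520.3, 396.7])]
side0 red [] grey [] tan [([218, 0, 66, 26, 1020], [258.6, 12.8]), ([153, 21, 49, 9, 231], [176.5, 25.3]), ([142, 100, 93, 65, 1041], [182.3, 133.5]), ([243, 113, 35, 26, 214], [258.3, 128.9]), ([252, 112, 43, 36, 375], [272.0, 131.8]), ([270, 115, 38, 38, 265], [289.5, 133.9]), ([303, 117, 36, 42, 487], [320.6, 131.3]), ([318, 123, 41, 34, 238], [341.3, 136.0]), ([179, 128, 67, 52, 185], [210.8, 154.4]), ([
[... 945 characters left out ...]
89.2]), ([294, 273, 40, 63, 271], [315.0, 301.6]), ([298, 275, 47, 66, 346], [318.2, 310.2]), ([267, 276, 130, 204, 3061], [333.3, 392.1]), ([345, 288, 82, 168, 1601], [392.6, 363.6]), ([21, 292, 41, 27, 174], [41.2, 304.1]), ([90, 327, 62, 69, 160], [121.1, 361.1]), ([172, 352, 96, 128, 1708], [226.8, 411.6]), ([235, 366, 53, 85, 494], [264.9, 402.4]), ([326, 367, 37, 78, 318], [343.4, 403.3]), ([253, 372, 42, 79, 270], [274.5, 411.0]), ([176, 377, 37, 44, 287], [196.2, 394.0]), ([440, 377, 68, 103, 2873], [470.1, 441.7]), ([274, 381, 41, 75, 254], [294.0, 417.1]), ([0, 413, 108, 50, 933], [52.4, 437.4]), ([379, 412, 45, 68, 2208], [401.7, 447.2]), ([169, 417, 39, 57, 206], [186.8, 447.6])]
```

View pics/c_scene0.png

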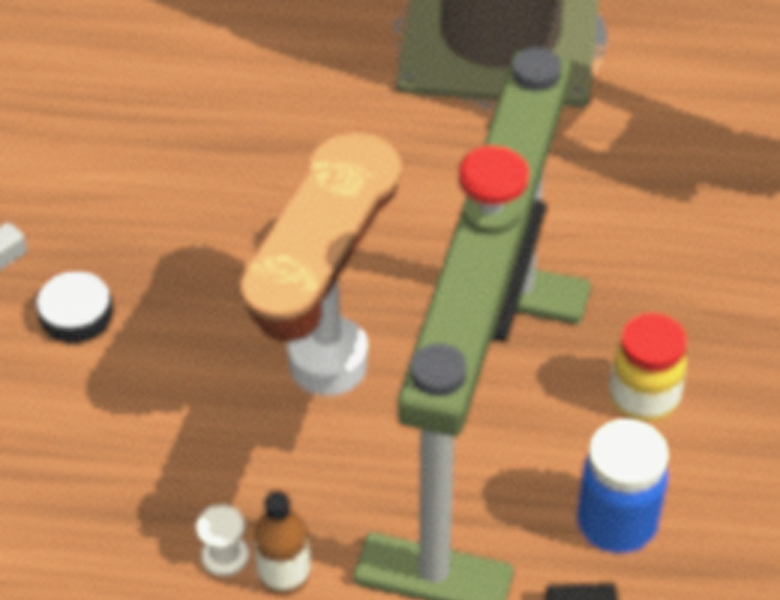

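View pics/c_side0.png

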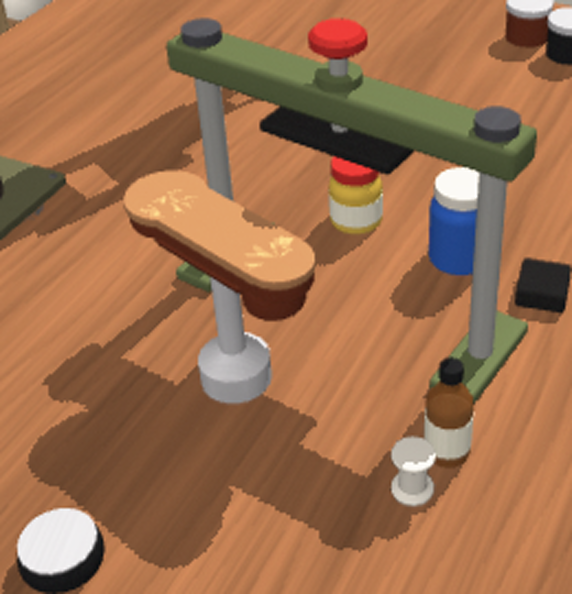

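```bash
python3 - <<'E'
from h import *
a=load('scene0');b=load('side0')
P=lambda u,v:(200+u/3,120+v/3)
Q=lambda u,v:(150+u/2.2,130+v/2.2)
for n,p,q in [('knob',P(494,173),Q(338,36)),('capR',P(536,66),Q(202,31)),('capF',P(439,364),Q(497,122)),('ramdisc',P(492,206),Q(338,78))]:
    r=tri(a,p,b,q);print(n,np.round(r[0],1),round(r[1],1))
print('knob z336',onz(a,*P(494,173),336).round(1),onz(b,*Q(338,36),336).round(1))
# foot
for nm,s,p in(('scene',a,P(328,391)),('side',b,Q(234.5,399))):
    g=onz(s,*p,0);o,_=ray(s,*p);d=(g-o)[:2];d/=np.linalg.norm(d);print('foot',nm,(g[:2]+36*d).round(1))
# bystanders bottoms
for n,r,p,q in [('tin',36,P(75,340),Q(60,590)),('spool',20,P(225,574),Q(412,503)),('dye',22,P(284,590),Q(447,465)),('blue',36,P(619,549),None),('glue',32,P(648,415),Q(355,232))]:
    for nm,s,p in(('scene',a,p),('side',b,q)):
        if p is None: continue
        g=onz(s,*p,0);o,_=ray(s,*p);d=(g-o)[:2];d/=np.linalg.norm(d);print(n,nm,(g[:2]+r*d).round(1))
# press feet corners scene
for p in[(363,537),(513,571),(503,600),(355,576),(592,280),(583,320),(524,305)]: print('pf',p,onz(a,*P(*p),16).round(1))
print('heel block',onz(a,394,325,12).round())
# sole colour
for s,pts in((a,[(310,185),(300,205),(320,178)]),(b,[(230,225),(265,240),(215,215)])):
    h=cv2.cvtColor(s['pixels'],cv2.COLOR_RGB2HSV)
    print([h[v,u].tolist() for u,v in pts],[h[v,u].tolist() for u,v in [(280,180),(260,200),(330,200),(180,300)]])
E
```

```text
knob [534.3  27.3 328.3] 1.5
capR [372.1  49.3 291.5] 3.5
capF [696.    2.8 291.3] 4.4
ramdisc [531.7  26.8 286.3] 5.7
knob z336 [540.8  27.6 336. ] [541.9  12.9 336. ]
foot scene [ 471.4 -122.1]
foot side [ 470.7 -115.3]
tin scene [ 442. -376.]
tin side [ 436.7 -369.4]
spool scene [ 693.4 -180.2]
spool side [ 694.6 -173.6]
dye scene [ 700.7 -126.9]
dye side [ 708.6 -118.1]
blue scene [610.7 161.7]
glue scene [467.5 181.1]
glue side [475.4 178.4]
pf (363, 537) [671.3 -60.4  16. ]
pf (513, 571) [689.6  69.6  16. ]
pf (503, 600) [718.8  63.7  16. ]
pf (355, 576) [710.7 -61.9  16. ]
pf (592, 280) [356.7 117.8  16. ]
pf (583, 320) [407.4 112.2  16. ]
pf (524, 305) [395.5  56.   16. ]
heel block [723. 130.  12.]
[[17, 122, 239], [17, 122, 239], [19, 116, 242]] [[12, 140, 215], [12, 141, 206], [13, 142, 214], [13, 144, 219]]
[[21, 110, 251], [14, 136, 229], [14, 135, 227]] [[30, 9, 27], [12, 145, 192], [15, 19, 27], [12, 144, 124]]
```

```bash
python3 - <<'E'
from h import *
for n,roi in(('scene0',(275,155,340,235)),('side0',(195,195,300,275))):
    s=load(n);h=cv2.cvtColor(s['pixels'],cv2.COLOR_RGB2HSV)
    x0,y0,x1,y1=roi;m=np.zeros(h.shape[:2],np.uint8)
    m[y0:y1,x0:x1]=cv2.inRange(h[y0:y1,x0:x1],(0,0,222),(40,150,255))
    m=cv2.morphologyEx(m,cv2.MORPH_CLOSE,np.ones((5,5)));m=cv2.morphologyEx(m,cv2.MORPH_OPEN,np.ones((3,3)))
    c=max(cv2.findContours(m,0,2)[0],key=cv2.contourArea)
    im=cv2.cvtColor(s['pixels'],cv2.COLOR_RGB2BGR).copy();cv2.drawContours(im,[c],-1,(255,0,0),1)
    cv2.imwrite('pics/sole_'+n+'.png',cv2.resize(im[y0-10:y1+10,x0-10:x1+10],None,fx=5,fy=5))
    g=np.array([onz(s,u,v,200)[:2] for u,v in c[:,0]],np.float32)
    print(n,cv2.minAreaRect(g),g.min(0),g.max(0))
s=load('scene0');im=cv2.cvtColor(s['pixels'],cv2.COLOR_RGB2BGR)[60:150,540:640];cv2.imwrite('pics/grip.png',cv2.resize(im,None,fx=5,fy=5))
E
```

```text
scene0 ((474.18896484375, -123.39456176757812), (79.10166931152344, 218.4140167236328), 69.84895324707031) [ 370.18286 -172.53497] [581.05994  -60.211716]
side0 ((479.3533630371094, -115.41046142578125), (75.41075134277344, 214.74310302734375), 76.55223846435547) [ 374.5869 -170.9917] [582.67163 -61.05399]
```

View pics/sole_scene0.png

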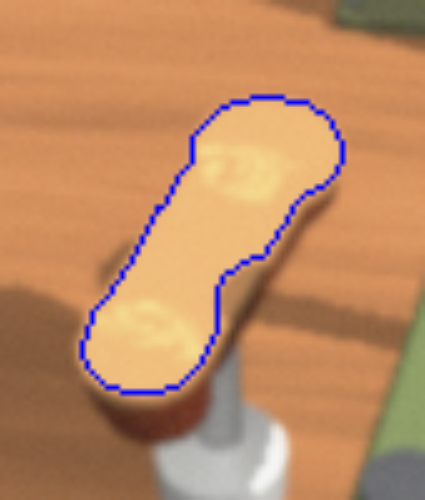

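View pics/sole_side0.png

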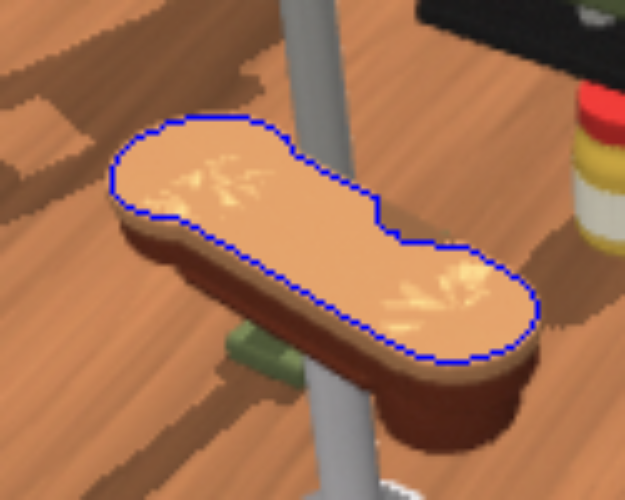

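View pics/grip.png

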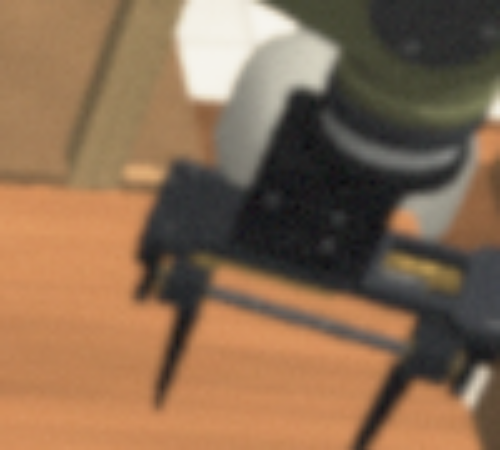

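```bash
cat >> h.py <<'E'
def red(s,roi):
    x0,y0,x1,y1=roi;I=s['pixels'][y0:y1,x0:x1].astype(int)
    m=((I[...,0]-np.maximum(I[...,1],I[...,2]))>110).astype(np.uint8)
    n,l,st,c=cv2.connectedComponentsWithStats(m);i=1+np.argmax(st[1:,4]);x,y,w,h,a=st[i];return x0+x,y0+y,w,h
def knob(s,roi,z):
    x,y,w,h=red(s,roi);g=onz(s,x+w/2-.5,y-.5,z);o,_=ray(s,x,y);d=(g-o)[:2];d/=np.linalg.norm(d);return g[:2]-27*d,(x,y,w,h)
E
python3 - <<'E'
from h import *
a=load('scene0');b=load('side0')
for z in(332,336,340):
    print(z,knob(a,(345,160,385,200),z),knob(b,(280,130,325,165),z))
for n,roi in(('scene0',(330,120,400,300)),('side0',(225,130,400,310))):
    s=load(n);x0,y0,x1,y1=roi
    im=cv2.cvtColor(s['pixels'],cv2.COLOR_RGB2BGR)[y0:y1,x0:x1]
    k=3.3; cv2.imwrite('pics/p_'+n+'.png',cv2.resize(im,None,fx=k,fy=k,interpolation=cv2.INTER_CUBIC))
E
```

```text
332 (array([534.70970298,  24.70054494]), (np.int32(353), np.int32(169), np.int32(23), np.int32(18))) (array([532.58599253,  30.2635732 ]), (np.int32(290), np.int32(138), np.int32(27), np.int32(18)))
336 (array([538.76714037,  24.90530373]), (np.int32(353), np.int32(169), np.int32(23), np.int32(18))) (array([536.15595351,  23.00520476]), (np.int32(290), np.int32(138), np.int32(27), np.int32(18)))
340 (array([542.82457775,  25.11006252]), (np.int32(353), np.int32(169), np.int32(23), np.int32(18))) (array([539.72591448,  15.74683633]), (np.int32(290), np.int32(138), np.int32(27), np.int32(18)))
```

View pics/p_scene0.png

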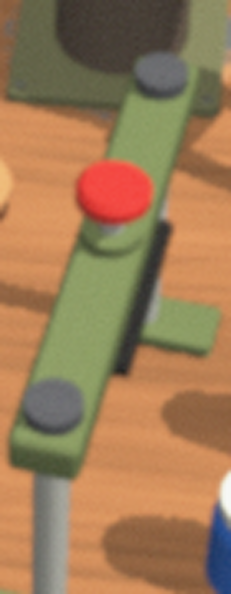

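View pics/p_side0.png

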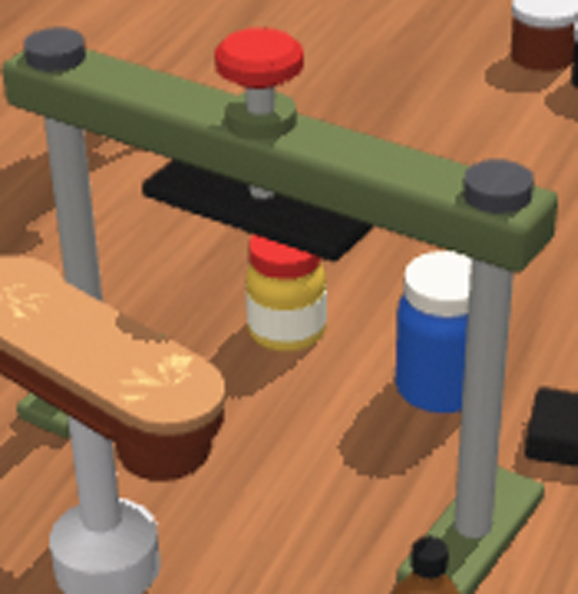

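{"fn": "carry_out", "kwargs": {
  "targets": [
    {"travel": [0,0,40],"rot": [0,0,0]},
    {"travel": [5,-5,80],"rot": [0,0,0]},
    {"travel": [15,-20,118],"rot": [0,0,0]},
    {"travel": [28,-35,154],"rot": [0,0,-5]},
    {"travel": [42,-52,188],"rot": [0,0,-10]}
  ],
  "claw": 120
}}

```text
time: 0.57
position: [270.8, 555.9, 404.6]
ee_rot: [0.265, 0.964, 0.0, 0.0]
ft_force: [0.9, 0.2, -0.3]
grip_width: 67.3
```

{"fn": "carry_out", "kwargs": {
  "targets": [
    {"travel": [22,-25,22],"rot": [0,0,-5]},
    {"travel": [45,-50,44],"rot": [0,0,-10]},
    {"travel": [70,-80,50],"rot": [0,0,-15]},
    {"travel": [96,-110,50],"rot": [0,0,-20]},
    {"travel": [122,-140,50],"rot": [0,0,-25]}
  ]
}}

```text
time: 0.98
position: [393.7, 415.0, 453.7]
ee_rot: [0.468, 0.884, 0.001, 0.0]
ft_force: [0.4, 0.5, 0.5]
grip_width: 50.7
```

{"fn": "carry_out", "kwargs": {
  "targets": [
    {"travel": [20,-34,0],"rot": [0,0,-5]},
    {"travel": [40,-68,0],"rot": [0,0,-10]},
    {"travel": [57,-104,0],"rot": [0,0,-15]},
    {"travel": [73,-140,0],"rot": [0,0,-20]},
    {"travel": [88,-176,0],"rot": [0,0,-25]}
  ]
}}

```text
time: 1.4
position: [481.3, 238.5, 452.2]
ee_rot: [0.649, 0.761, -0.0, -0.0]
ft_force: [-0.4, 0.1, -0.3]
grip_width: 50.3
```

{"fn": "carry_out", "kwargs": {
  "targets": [
    {"travel": [10,-38,0],"rot": [0,0,-4]},
    {"travel": [18,-77,0],"rot": [0,0,-8]},
    {"travel": [25,-117,0],"rot": [0,0,-12]},
    {"travel": [29,-157,0],"rot": [0,0,-16]},
    {"travel": [31,-197,0],"rot": [0,0,-20]}
  ]
}}

```text
time: 1.82
position: [511.8, 41.4, 452.1]
ee_rot: [0.771, 0.637, -0.0, -0.0]
ft_force: [0.1, -0.7, 0.7]
grip_width: 50.5
```

{"fn": "carry_out", "kwargs": {
  "targets": [
    {"travel": [-2,-40,0],"rot": [0,0,-3]},
    {"travel": [-6,-80,0],"rot": [0,0,-6]},
    {"travel": [-13,-120,0],"rot": [0,0,-9]},
    {"travel": [-22,-160,0],"rot": [0,0,-12]},
    {"travel": [-33,-198,0],"rot": [0,0,-13.7]}
  ]
}}

```text
time: 2.23
position: [478.2, -156.6, 452.1]
ee_rot: [0.841, 0.541, -0.0, -0.0]
ft_force: [0.6, -0.9, 0.2]
grip_width: 50.2
```

{"fn": "carry_out", "kwargs": {
  "targets": [
    {"travel": [-11,-38,0],"rot": [0,0,0]},
    {"travel": [-22,-76,0],"rot": [0,0,0]},
    {"travel": [-35,-114,0],"rot": [0,0,0]},
    {"travel": [-49,-150,0],"rot": [0,0,0]},
    {"travel": [-55,-165,0],"rot": [0,0,0]}
  ]
}}

```text
time: 2.65
position: [421.9, -323.2, 451.6]
ee_rot: [0.841, 0.541, -0.001, -0.0]
ft_force: [-0.2, 0.6, -0.1]
grip_width: 50.8
```

{"fn": "carry_out", "kwargs": {
  "targets": [
    {"travel": [0,0,-25],"rot": [6.4,-2.9,0]},
    {"travel": [0,0,-50],"rot": [12.8,-5.8,0]},
    {"travel": [0,0,-75],"rot": [19.1,-8.6,0]},
    {"travel": [0,5,-100],"rot": [25.5,-11.5,0]},
    {"travel": [0,10,-125],"rot": [31.9,-14.4,0]}
  ]
}}

```text
time: 3.07
position: [423.7, -310.1, 327.5]
ee_rot: [0.801, 0.517, 0.255, -0.163]
ft_force: [-0.7, -1.1, -0.5]
grip_width: 50.2
```

{"fn": "carry_out", "kwargs": {
  "targets": [
    {"travel": [0,10,-25],"rot": [4.6,-2.1,0]},
    {"travel": [0,20,-50],"rot": [9.1,-4.1,0]},
    {"travel": [0,30,-75],"rot": [9.1,-4.1,0]},
    {"travel": [0,40,-100],"rot": [9.1,-4.1,0]},
    {"travel": [0,45,-125],"rot": [9.1,-4.1,0]}
  ]
}}

```text
time: 3.48
position: [423.3, -263.7, 200.6]
ee_rot: [0.776, 0.501, 0.321, -0.208]
ft_force: [0.8, -1.0, 0.3]
grip_width: 50.3
```

```bash
python3 - <<'E'
from h import *
from scipy.spatial.transform import Rotation as R
s=bot.get_state();print(s['joint_positions'],s['position'],s['ft_force']);print(R.from_quat(s['ee_rot']).as_matrix().round(3))
save('scene','scene1');save('side','side1');save('wrist','wrist1')
a=cv2.imread('pics/scene1.png')[60:360,120:520];b=cv2.imread('pics/side1.png')[100:400,60:460]
cv2.imwrite('pics/m1.png',np.vstack([a,b]))
E
```

```text
[-1.02334637  0.0209269   1.93275215  0.62741472  1.67785008 -0.68973644] [ 423.27581126 -263.74196803  200.64202911] [ 0.79221495 -1.03852935  0.3311022 ]
[[ 0.292  0.911  0.29 ]
 [ 0.643 -0.412  0.645]
 [ 0.707 -0.002 -0.707]]
```

View pics/m1.png

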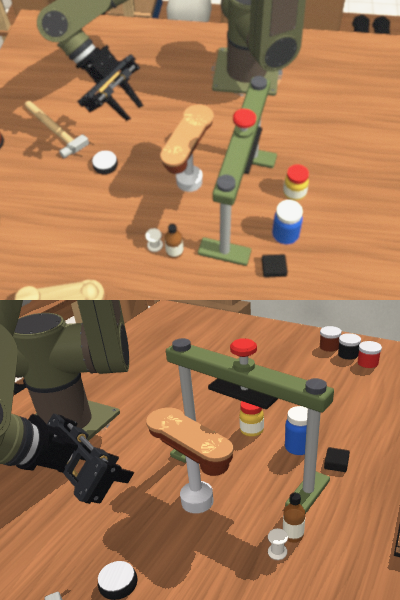

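View pics/wrist1.png

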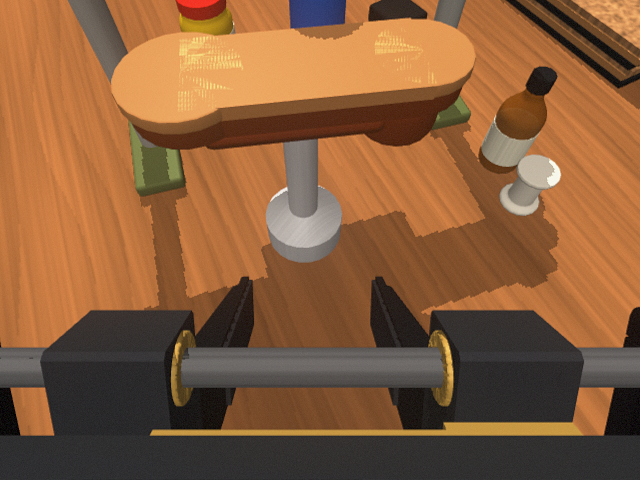

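```bash
cat >> h.py <<'E'
from scipy.spatial.transform import Rotation as R
def wr(s,st):
    T=np.eye(4);T[:3,:3]=R.from_quat(st['ee_rot']).as_matrix();T[:3,3]=st['position']
    s=dict(s);s['extrinsics']=np.linalg.inv(T@np.array(s['mount']));return s
def footw(s,uv):
    g=onz(s,*uv,0);o,_=ray(s,*uv);d=(g-o)[:2];d/=np.linalg.norm(d);return g[:2]+36*d
E
python3 - <<'E'
from h import *
s=wr(load('wrist1'),bot.get_state());f=footw(s,(304,259.5));print(f)
d=np.array([.411,.911]);p=bot.get_state()['position'][:2];print('along',(f-p)@d,'lat(+x side)',(f-p)@np.array([.911,-.411]))
print(onz(s,155,192,0))
E
```

```text
[ 478.31776526 -115.42090465]
along 157.4194832563634 lat(+x side) -10.482434947429171
[352.464916    -8.98332946   0.        ]
```

{"fn": "carry_out", "kwargs": {
  "targets": [
    {"travel": [2,5,-38],"rot": [0,0,0]},
    {"travel": [4,10,-76],"rot": [0,0,0]},
    {"travel": [8,20,-114],"rot": [0,0,0]},
    {"travel": [12,35,-145],"rot": [0,0,0]},
    {"travel": [16,48,-170],"rot": [0,0,0]}
  ]
}}

```text
time: 4.05
position: [440.7, -217.3, 32.4]
ee_rot: [0.776, 0.501, 0.321, -0.207]
ft_force: [0.3, -0.3, 0.2]
grip_width: 50.5
```

{"fn": "carry_out", "kwargs": {
  "targets": [
    {"travel": [4,12,-8],"rot": [0,0,0]},
    {"travel": [7,22,-14],"rot": [0,0,0]},
    {"travel": [10,32,-16],"rot": [0,0,0]},
    {"travel": [10,35,-16],"rot": [0,0,0]},
    {"travel": [10,35,-16],"rot": [0,0,0]}
  ]
}}

```text
time: 4.47
position: [450.9, -182.0, 18.3]
ee_rot: [0.776, 0.502, 0.321, -0.206]
ft_force: [0.5, -0.8, 0.0]
grip_width: 50.4
```

```bash
python3 - <<'E'
from h import *
s=bot.get_state();print(s['joint_positions'],s['position'],s['ft_force'])
save('wrist','wrist2');save('side','side2')
a=cv2.imread('pics/side2.png')[130:400,130:430];cv2.imwrite('pics/m2.png',cv2.resize(a,None,fx=2,fy=2))
E
```

```text
[-0.89431471  0.19959575  2.10339532  0.70534667  1.33230196 -0.82271419] [ 450.8570348  -181.96553952   18.32842842] [ 0.52629864 -0.79041651  0.02627684]
```

View pics/wrist2.png

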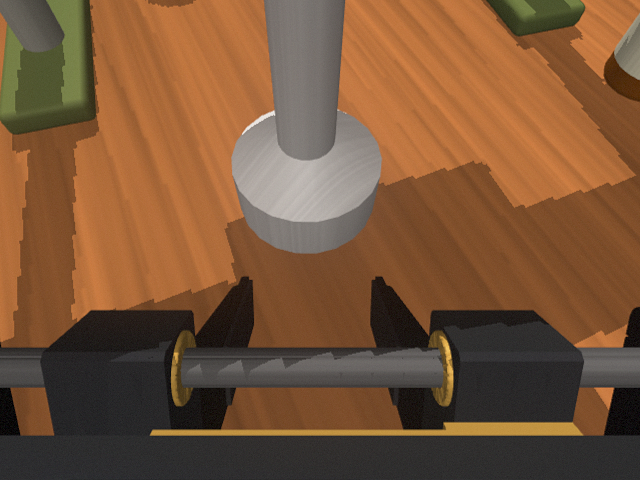

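View pics/m2.png

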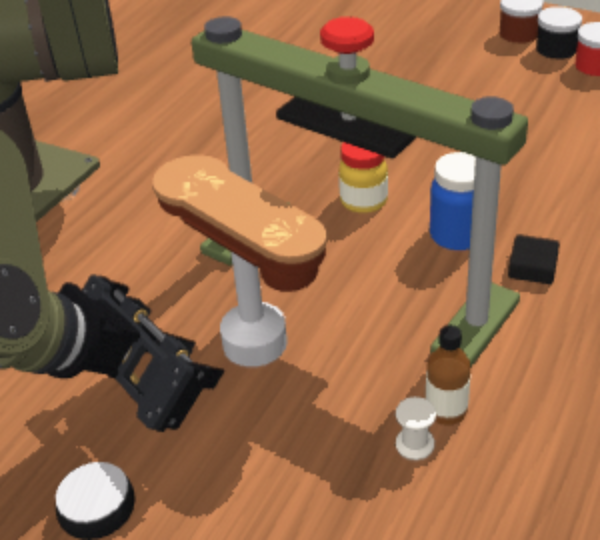

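```bash
python3 - <<'E'
from h import *
st=bot.get_state();s=wr(load('wrist2'),st);f=footw(s,(307,253.5));print(f)
d=np.array([.411,.911]);p=st['position'][:2];print('along',(f-p)@d,'lat',(f-p)@np.array([.911,-.411]))
for p in((18,120),(95,102),(519,24),(582,9)):print(p,onz(s,*p,16).round(1))
s1=wr(load('wrist1'),dict(position=np.array([423.276,-263.742,200.642]),ee_rot=[.776,.501,.321,-.208]))
for p in((141,185),(184,176),(467,107)):print(p,onz(s1,*p,16).round(1))
E
```

```text
[ 476.2652261  -118.44577349]
along 69.10841628164306 lat -3.2512460117225985
(18, 120) [346.1 -16.7  16. ]
(95, 102) [387.8 -20.1  16. ]
(519, 24) [654.4 -61.7  16. ]
(582, 9) [703.4 -66.   16. ]
(141, 185) [344.  -10.1  16. ]
(184, 176) [387.7 -17.1  16. ]
(467, 107) [713.8 -55.4  16. ]
```

{"fn": "carry_out", "kwargs": {
  "targets": [
    {"travel": [-1,5.5,0],"rot": [0,0,0]},
    {"travel": [1.5,11,-1],"rot": [0,0,0]},
    {"travel": [4,17,-2],"rot": [0,0,0]},
    {"travel": [5.5,21,-2],"rot": [0,0,0]},
    {"travel": [6.8,23.2,-2],"rot": [0,0,0]}
  ]
}}

```text
time: 4.98
position: [456.6, -157.5, 14.5]
ee_rot: [0.776, 0.501, 0.321, -0.208]
ft_force: [-0.0, -0.1, -0.0]
grip_width: 50.1
```

{"fn": "carry_out", "kwargs": {
  "targets": [
    {"travel": [0.8,1.8,0],"rot": [0,0,0]},
    {"travel": [1.6,3.6,0],"rot": [0,0,0]},
    {"travel": [2.5,5.5,0],"rot": [0,0,0]},
    {"travel": [3.3,7.3,0],"rot": [0,0,0]},
    {"travel": [4.1,9.1,0],"rot": [0,0,0]}
  ]
}}

```text
time: 5.4
position: [460.9, -149.3, 14.6]
ee_rot: [0.776, 0.501, 0.321, -0.208]
ft_force: [-0.4, -0.0, 0.6]
grip_width: 50.5
```

```bash
python3 - <<'E'
from h import *
s=bot.get_state();print(s['position'],s['ft_force'])
save('wrist','wrist3')
E
```

```text
[ 460.87943388 -149.25139673   14.6472031 ] [-0.39592727 -0.04125366  0.5676173 ]
```

View pics/wrist3.png

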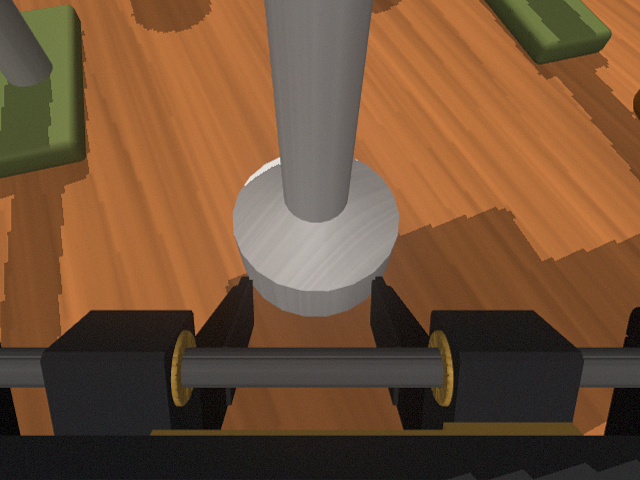

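{"fn": "carry_out", "kwargs": {
  "targets": [
    {"travel": [0.7,1.4,0],"rot": [0,0,0]},
    {"travel": [1.2,2.8,0],"rot": [0,0,0]},
    {"travel": [1.8,4.2,0],"rot": [0,0,0]},
    {"travel": [2.3,5.6,0],"rot": [0,0,0]},
    {"travel": [2.8,7,0],"rot": [0,0,0]}
  ]
}}

```text
time: 5.87
position: [463.9, -143.0, 14.7]
ee_rot: [0.777, 0.501, 0.321, -0.207]
ft_force: [-0.9, -4.4, -0.4]
grip_width: 50.1
```

{"fn": "carry_out", "kwargs": {
  "targets": [
    {"travel": [0.6,1.4,0],"rot": [0,0,0]},
    {"travel": [1.2,2.9,0],"rot": [0,0,0]},
    {"travel": [1.9,4.5,0],"rot": [0,0,0]},
    {"travel": [2.7,6.3,0],"rot": [0,0,0]},
    {"travel": [3.5,8.2,0],"rot": [0,0,0]}
  ]
}}

```text
time: 6.28
position: [466.9, -133.9, 14.6]
ee_rot: [0.776, 0.501, 0.321, -0.208]
ft_force: [-2.0, -5.3, 0.7]
grip_width: 50.0
```

```bash
python3 - <<'E'
from h import *
s=bot.get_state();print(s['position'],s['ft_force'])
save('wrist','wrist4');save('side','side4')
a=cv2.imread('pics/side4.png')[130:400,130:430];b=cv2.imread('pics/wrist4.png');cv2.imwrite('pics/m4.png',np.vstack([a,cv2.resize(b[100:400],(300,140))]) )
cv2.imwrite('pics/m4.png',np.hstack([cv2.resize(a,(400,360)),cv2.resize(b[:400],(400,360))]))
E
```

```text
[ 466.93285102 -133.9264753    14.62506005] [-1.96680347 -5.32222684  0.66419809]
```

View pics/m4.png

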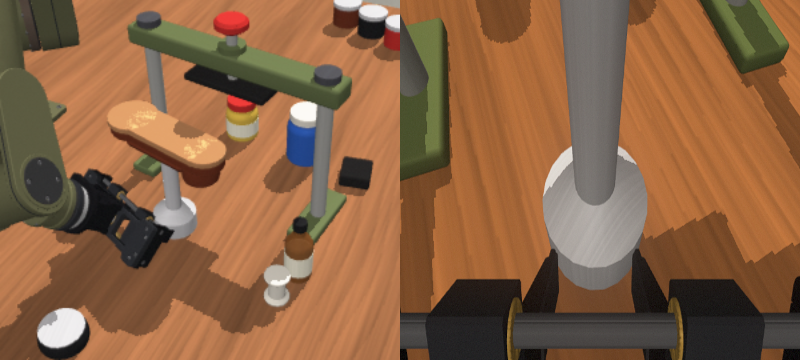

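{"fn": "carry_out", "kwargs": {
  "targets": [
    {"travel": [1.0,2.3,0],"rot": [0,0,0]},
    {"travel": [2.2,5.0,0],"rot": [0,0,0]},
    {"travel": [3.5,8.0,0],"rot": [0,0,0]},
    {"travel": [5.0,11.4,0],"rot": [0,0,0]},
    {"travel": [6.5,14.8,0],"rot": [0,0,0]}
  ]
}}

```text
time: 6.8
position: [473.4, -119.2, 14.6]
ee_rot: [0.776, 0.501, 0.321, -0.208]
ft_force: [-1.6, -3.7, -0.1]
grip_width: 50.4
```

{"fn": "carry_out", "kwargs": {
  "targets": [
    {"travel": [1.5,3.4,0],"rot": [0,0,0]},
    {"travel": [3.0,6.8,0],"rot": [0,0,0]},
    {"travel": [4.5,10.2,0],"rot": [0,0,0]},
    {"travel": [6.0,13.6,0],"rot": [0,0,0]},
    {"travel": [7.5,17,0],"rot": [0,0,0]}
  ]
}}

```text
time: 7.22
position: [480.9, -102.1, 14.6]
ee_rot: [0.776, 0.501, 0.321, -0.208]
ft_force: [-1.8, -4.6, 0.3]
grip_width: 50.6
```

{"fn": "carry_out", "kwargs": {
  "targets": [
    {"travel": [1.5,3.4,0],"rot": [0,0,0]},
    {"travel": [3.0,6.8,0],"rot": [0,0,0]},
    {"travel": [4.4,10,0],"rot": [0,0,0]},
    {"travel": [5.4,12.2,0],"rot": [0,0,0]},
    {"travel": [6,13.6,0],"rot": [0,0,0]}
  ]
}}

```text
time: 7.63
position: [486.9, -88.4, 14.6]
ee_rot: [0.776, 0.501, 0.321, -0.208]
ft_force: [-2.7, -4.5, 0.0]
grip_width: 50.1
```

```bash
python3 - <<'E'
from h import *
s=bot.get_state();print(s['position'],s['ft_force'])
save('wrist','wrist5');save('side','side5');save('scene','scene5')
a=cv2.imread('pics/side5.png')[130:400,130:430];b=cv2.imread('pics/wrist5.png');
cv2.imwrite('pics/m5.png',np.hstack([cv2.resize(a,(400,360)),cv2.resize(b[:400],(400,360))]))
E
```

```text
[486.85294918 -88.39603671  14.586628  ] [-2.70699805 -4.52954596  0.02465255]
```

View pics/m5.png

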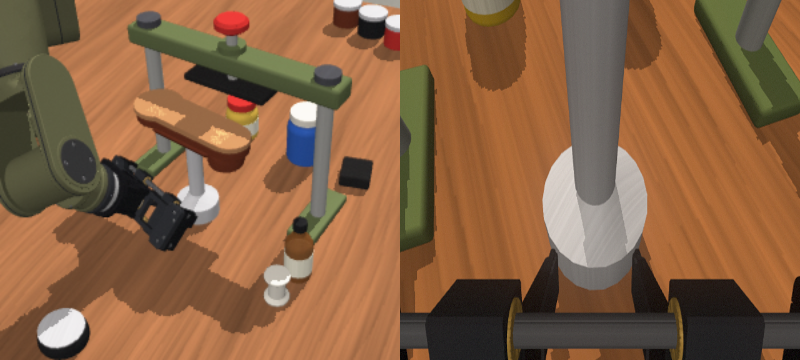

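View pics/wrist5.png

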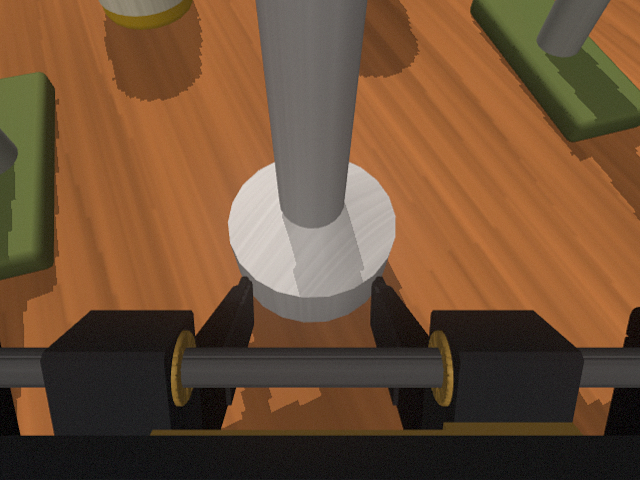

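```bash
python3 - <<'E'
from h import *
st=bot.get_state();s=wr(load('wrist5'),st)
f=footw(s,(312,321));print('foot',f)
for p in((57,90),(53,265),(474,16),(572,139)):print(p,onz(s,*p,0).round(1))
for p in((40,74),(52,262)):print('top',onz(s,*p,16).round(1))
x=np.array([.142,.99]);y=np.array([.99,-.142]);
for p in((57,90),(53,265),(474,16),(572,139)):
    g=onz(s,*p,0)[:2]-[538,25];print(g@x,g@y)
E
```

```text
foot [500.14698039 -58.38301217]
(57, 90) [401.3 111.5   0. ]
(53, 265) [381.7 -13.3   0. ]
(474, 16) [683.1  66.1   0. ]
(572, 139) [667.9 -53.7   0. ]
top [399.  107.5  16. ]
top [388. -23.  16.]
66.18124989198726 -147.60049374090573
-60.06826605677796 -149.3458973196164
61.30600617055957 137.76334908328482
-59.49248060265655 139.7907203638944
```

```bash
cat >> h.py <<'E'
def sole(s,roi,f):
    h=cv2.cvtColor(s['pixels'],cv2.COLOR_RGB2HSV)
    x0,y0,x1,y1=roi;m=np.zeros(h.shape[:2],np.uint8)
    m[y0:y1,x0:x1]=cv2.inRange(h[y0:y1,x0:x1],(0,0,222),(40,150,255))
    m=cv2.morphologyEx(m,cv2.MORPH_CLOSE,np.ones((5,5)));m=cv2.morphologyEx(m,cv2.MORPH_OPEN,np.ones((3,3)))
    c=max(cv2.findContours(m,0,2)[0],key=cv2.contourArea)
    im=cv2.cvtColor(s['pixels'],cv2.COLOR_RGB2BGR).copy();cv2.drawContours(im,[c],-1,(255,0,0),1)
    cv2.imwrite(f,cv2.resize(im[y0-10:y1+10,x0-10:x1+10],None,fx=5,fy=5)[:600,:800])
    g=np.array([onz(s,u,v,200)[:2] for u,v in c[:,0]],np.float32)
    return cv2.minAreaRect(g)
E
python3 - <<'E'
from h import *
a=load('scene5');b=load('side5')
print(sole(a,(290,155,370,245),'pics/s5a.png'));print(sole(b,(220,190,322,262),'pics/s5b.png'))
E
```

```text
((439.39410400390625, -69.93384552001953), (33.458255767822266, 94.06369018554688), 83.24380493164062)
((572.9325561523438, -88.85223388671875), (36.25053787231445, 64.86067199707031), 81.93878173828125)
```

View pics/s5b.png

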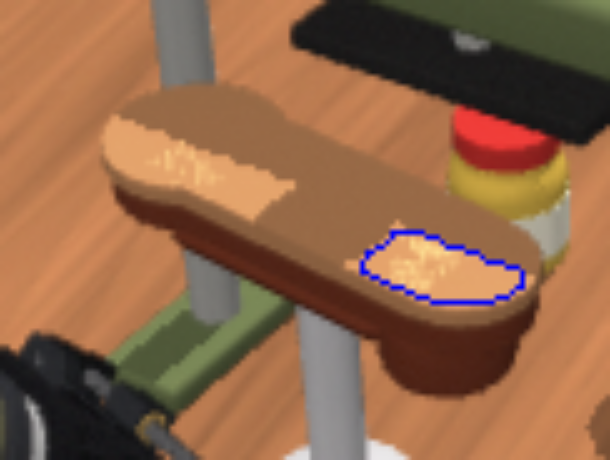

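View pics/s5a.png

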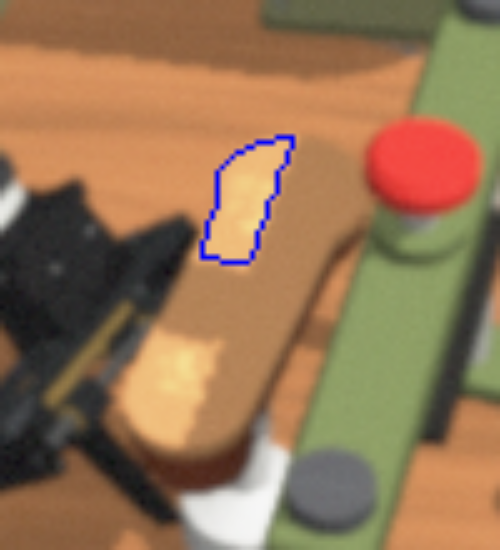

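```bash
python3 - <<'E'
from h import *
a=load('scene5');b=load('side5')
A=[(118,395),(130,430),(160,450),(200,455),(240,430),(262,390),(275,345),(335,250),(365,210),(367,170),(340,145),(300,136),(250,148),(220,175),(140,345)]
B=[(101,140),(130,100),(200,84),(255,92),(285,122),(470,200),(530,235),(541,262),(520,300),(455,324),(400,315),(180,190),(130,185)]
for s,P,o in((a,A,(280,145)),(b,B,(210,180))):
    g=np.array([onz(s,o[0]+u/5-.4,o[1]+v/5-.4,200)[:2] for u,v in P],np.float32);print(cv2.minAreaRect(g))
E
```

```text
((503.38531494140625, -58.68064880371094), (78.33694458007812, 221.4808349609375), 78.68201446533203)
((501.282470703125, -65.33811950683594), (81.77375030517578, 221.95587158203125), 73.54637908935547)
```

{"fn": "carry_out", "kwargs": {
  "targets": [
    {"travel": [0.8,2.0,0],"rot": [0,0,0]},
    {"travel": [1.9,4.8,0],"rot": [0,0,0]},
    {"travel": [3.2,8.0,0],"rot": [0,0,0]},
    {"travel": [4.6,11.5,0],"rot": [0,0,0]},
    {"travel": [6.0,15,0],"rot": [0,0,0]}
  ]
}}

```text
time: 8.2
position: [493.1, -73.9, 14.6]
ee_rot: [0.776, 0.501, 0.321, -0.207]
ft_force: [-1.5, -4.6, 0.4]
grip_width: 50.3
```

{"fn": "carry_out", "kwargs": {
  "targets": [
    {"travel": [1.4,3.5,0],"rot": [0,0,0]},
    {"travel": [2.8,7.0,0],"rot": [0,0,0]},
    {"travel": [4.2,10.5,0],"rot": [0,0,0]},
    {"travel": [5.6,14.0,0],"rot": [0,0,0]},
    {"travel": [7.0,17.5,0],"rot": [0,0,0]}
  ]
}}

```text
time: 8.62
position: [500.1, -56.3, 14.6]
ee_rot: [0.776, 0.501, 0.321, -0.208]
ft_force: [-2.0, -5.2, -0.2]
grip_width: 50.3
```

{"fn": "carry_out", "kwargs": {
  "targets": [
    {"travel": [1.4,3.5,0],"rot": [0,0,0]},
    {"travel": [2.8,7.0,0],"rot": [0,0,0]},
    {"travel": [4.2,10.5,0],"rot": [0,0,0]},
    {"travel": [5.6,14.0,0],"rot": [0,0,0]},
    {"travel": [7.0,17.5,0],"rot": [0,0,0]}
  ]
}}

```text
time: 9.03
position: [507.0, -38.8, 14.6]
ee_rot: [0.776, 0.501, 0.321, -0.208]
ft_force: [-0.9, -5.1, 0.5]
grip_width: 50.2
```

{"fn": "carry_out", "kwargs": {
  "targets": [
    {"travel": [1.4,3.5,0],"rot": [0,0,0]},
    {"travel": [2.8,7.0,0],"rot": [0,0,0]},
    {"travel": [4.2,10.4,0],"rot": [0,0,0]},
    {"travel": [5.3,13.2,0],"rot": [0,0,0]},
    {"travel": [6.2,15.4,0],"rot": [0,0,0]}
  ]
}}

```text
time: 9.45
position: [513.2, -23.3, 14.6]
ee_rot: [0.776, 0.501, 0.321, -0.208]
ft_force: [-2.8, -4.9, 1.3]
grip_width: 50.4
```

```bash
python3 - <<'E'
from h import *
s=bot.get_state();print(s['position'],s['ft_force'],s['ee_rot'])
save('wrist','wrist6');save('side','side6');save('scene','scene6')
a=cv2.imread('pics/side6.png')[130:330,220:420];b=cv2.imread('pics/scene6.png')[120:320,260:460]
cv2.imwrite('pics/m6.png',np.hstack([cv2.resize(a,(400,400)),cv2.resize(b,(400,400))]))
E
```

```text
[513.17354978 -23.28258284  14.58782736] [-2.77016081 -4.85515326  1.3318006 ] [ 0.77629582  0.50108809  0.32117932 -0.20765205]
```

View pics/m6.png

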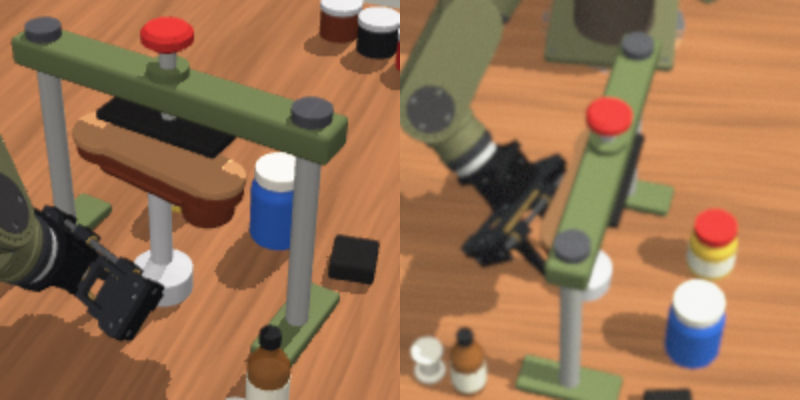

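View pics/wrist6.png

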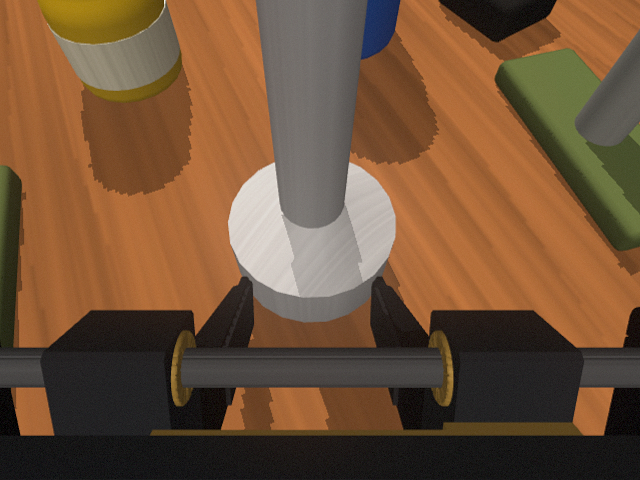

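```bash
python3 - <<'E'
from h import *
st=bot.get_state();s=wr(load('wrist6'),st)
f=footw(s,(312.3,322));print('foot',f)
x=np.array([.142,.99]);y=np.array([.99,-.142]);
for p in((22,185),(18,325),(497,82),(620,248)):
    q=onz(s,*p,0)[:2];g=q-f;print(p,q.round(1),'rel foot: x',(g@x).round(1),'y',(g@y).round(1))
E
```

```text
foot [526.45332969   6.34130174]
(22, 185) [399.5 108.8] rel foot: x 83.4 y -140.2
(18, 325) [389.1  27.4] rel foot: x 1.3 y -138.9
(497, 82) [683.4  68.7] rel foot: x 84.1 y 146.5
(620, 248) [667.2 -54.9] rel foot: x -40.7 y 148.0
```

{"fn": "carry_out", "kwargs": {
  "targets": [
    {"travel": [0.7,2.0,0],"rot": [0,0,0]},
    {"travel": [1.6,4.5,0],"rot": [0,0,0]},
    {"travel": [2.7,7.3,0],"rot": [0,0,0]},
    {"travel": [3.8,10.3,0],"rot": [0,0,0]},
    {"travel": [4.9,13.3,0],"rot": [0,0,0]}
  ]
}}

```text
time: 10.02
position: [518.2, -10.3, 14.6]
ee_rot: [0.776, 0.501, 0.321, -0.207]
ft_force: [-3.0, -5.2, 0.3]
grip_width: 50.4
```

{"fn": "carry_out", "kwargs": {
  "targets": [
    {"travel": [0.9,2.6,0],"rot": [0,0,0]},
    {"travel": [1.6,4.6,0],"rot": [0,0,0]},
    {"travel": [2.1,5.9,0],"rot": [0,0,0]},
    {"travel": [2.4,6.7,0],"rot": [0,0,0]},
    {"travel": [2.5,7,0],"rot": [0,0,0]}
  ]
}}

```text
time: 10.43
position: [520.6, -3.2, 14.6]
ee_rot: [0.776, 0.501, 0.321, -0.208]
ft_force: [-1.6, -5.1, 0.7]
grip_width: 50.5
```

```bash
python3 - <<'E'
from h import *
s=bot.get_state();print(s['position'],s['ft_force'],s['ee_rot'])
save('wrist','wrist7');save('side','side7');save('scene','scene7')
a=cv2.imread('pics/side7.png')[130:330,220:420];b=cv2.imread('pics/scene7.png')[120:320,260:460]
cv2.imwrite('pics/m7.png',np.hstack([cv2.resize(a,(400,400)),cv2.resize(b,(400,400))]))
E
```

```text
[520.61905677  -3.21678188  14.5772276 ] [-1.63222886 -5.14346608  0.71599411] [ 0.77636071  0.50105974  0.32115762 -0.20751137]
```

View pics/m7.png

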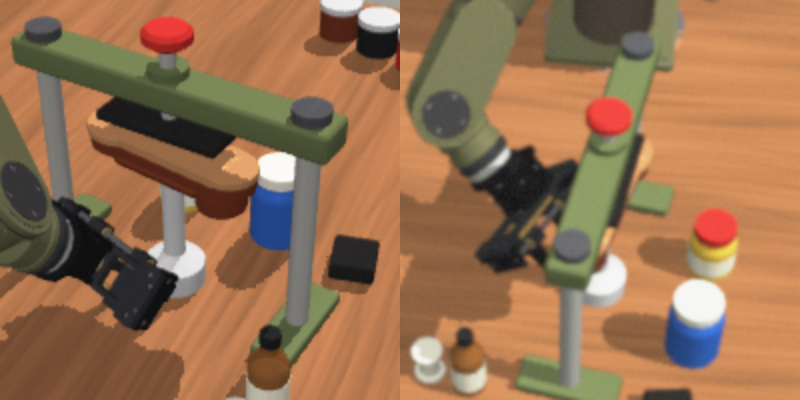

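View pics/wrist7.png

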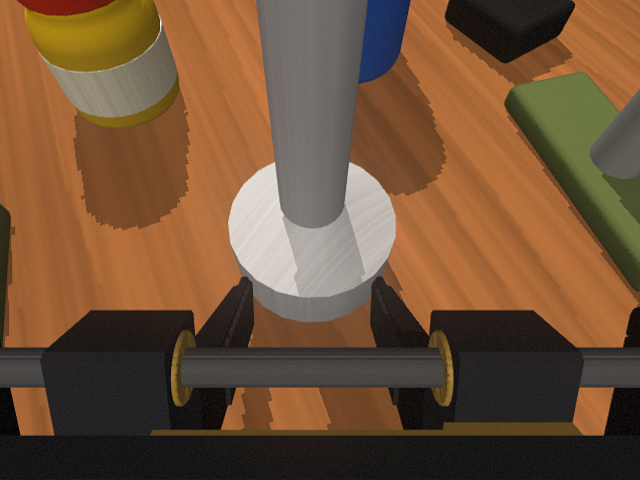

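```bash
python3 - <<'E'
from h import *
st=bot.get_state();s=wr(load('wrist7'),st)
f=footw(s,(312.3,322));print('foot',f)
x=np.array([.142,.99]);y=np.array([.99,-.142]);
for p in((12,225),(9,310),(507,106),(636,285)):
    q=onz(s,*p,0)[:2];g=q-f;print(p,q.round(1),'rel foot: x',(g@x).round(1),'y',(g@y).round(1))
for n,(x0,y0,x1,y1) in {'side7':(280,220,340,290),'scene7':(330,210,390,280)}.items():
    im=cv2.imread('pics/%s.png'%n)[y0:y1,x0:x1];cv2.imwrite('pics/f_%s.png'%n,cv2.resize(im,None,fx=6,fy=6,interpolation=cv2.INTER_CUBIC))
cv2.imwrite('pics/f7.png',np.hstack([cv2.imread('pics/f_side7.png'),cv2.imread('pics/f_scene7.png')]))
E
```

```text
foot [533.94439039  26.15384593]
(12, 225) [399.5 104.1] rel foot: x 58.1 y -144.1
(9, 310) [393.6  56.4] rel foot: x 10.0 y -143.2
(507, 106) [683.6  68.5] rel foot: x 63.2 y 142.1
(636, 285) [666.9 -53.6] rel foot: x -60.0 y 143.0
```

View pics/f7.png

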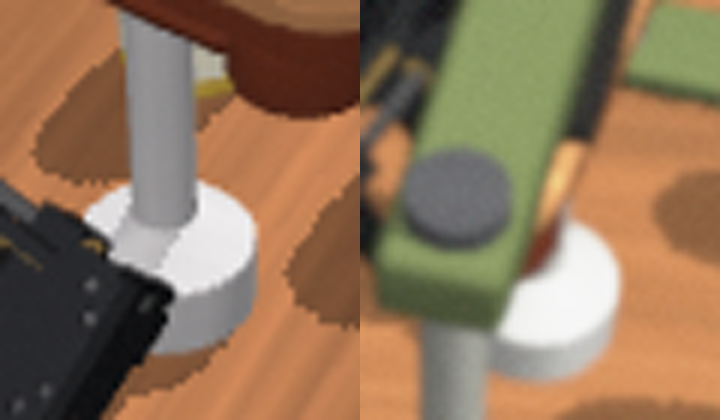

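{"fn": "carry_out", "kwargs": {
  "targets": [
    {"travel": [-1.2,-2.8,0],"rot": [0,0,0]},
    {"travel": [-4,-9,0],"rot": [0,0,0]},
    {"travel": [-10,-23,1],"rot": [0,0,0]},
    {"travel": [-20,-46,3],"rot": [0,0,0]},
    {"travel": [-33,-75,10],"rot": [0,0,0]}
  ]
}}

```text
time: 11.0
position: [486.0, -76.9, 24.0]
ee_rot: [0.776, 0.501, 0.321, -0.21]
ft_force: [0.8, -0.4, -0.0]
grip_width: 50.2
```

{"fn": "carry_out", "kwargs": {
  "targets": [
    {"travel": [-15,-33,10],"rot": [0,0,0]},
    {"travel": [-28,-62,30],"rot": [0,0,0]},
    {"travel": [-35,-80,62],"rot": [0,0,0]},
    {"travel": [-40,-92,98],"rot": [0,0,0]},
    {"travel": [-42,-96,138],"rot": [0,0,0]}
  ]
}}

```text
time: 11.42
position: [444.2, -175.1, 163.2]
ee_rot: [0.777, 0.499, 0.321, -0.209]
ft_force: [0.1, -0.3, 0.1]
grip_width: 50.4
```

{"fn": "carry_out", "kwargs": {
  "targets": [
    {"travel": [0,0,38],"rot": [-6.4,2.9,0]},
    {"travel": [0,0,76],"rot": [-12.8,5.8,0]},
    {"travel": [0,0,114],"rot": [-19.1,8.6,0]},
    {"travel": [0,0,152],"rot": [-25.5,11.5,0]},
    {"travel": [0,0,190],"rot": [-31.9,14.4,0]}
  ],
  "claw": 255
}}

```text
time: 11.83
position: [444.7, -174.1, 355.8]
ee_rot: [0.838, 0.54, 0.071, -0.045]
ft_force: [1.3, -0.1, -0.5]
grip_width: 22.3
```

{"fn": "carry_out", "kwargs": {
  "targets": [
    {"travel": [0,0,38],"rot": [-4.6,2.1,0]},
    {"travel": [0,0,70],"rot": [-9.1,4.1,0]},
    {"travel": [0,0,90],"rot": [-9.1,4.1,0]},
    {"travel": [0,0,90],"rot": [-9.1,4.1,0]},
    {"travel": [0,0,90],"rot": [-9.1,4.1,0]}
  ]
}}

```text
time: 12.25
position: [445.7, -173.7, 443.5]
ee_rot: [0.84, 0.543, 0.0, 0.0]
ft_force: [-0.6, -0.0, -0.3]
grip_width: 0.6
```

```bash
python3 - <<'E'
from h import *
s=bot.get_state();print(s['time'],s['position'],s['ft_force'],s['ee_rot'],s['grip_width'])
save('side','side8');save('scene','scene8')
a=cv2.imread('pics/side8.png')[130:330,220:420];b=cv2.imread('pics/scene8.png')[120:320,260:460]
cv2.imwrite('pics/m8.png',np.hstack([cv2.resize(a,(400,400)),cv2.resize(b,(400,400))]))
E
```

```text
12.25 [ 445.70627913 -173.743299    443.47195147] [-0.55535737 -0.03614317 -0.26698072] [8.39989601e-01 5.42602219e-01 4.53864187e-04 3.10596320e-04] 0.6411957800043077
```

View pics/m8.png

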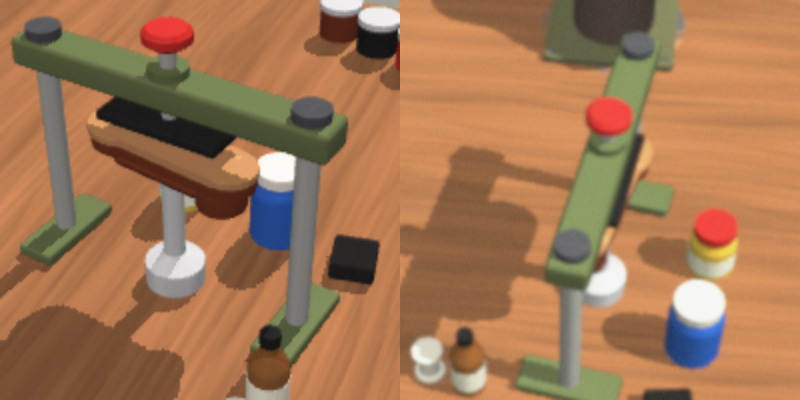

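{"fn": "carry_out", "kwargs": {
  "targets": [
    {"travel": [16,36,0],"rot": [0,0,0]},
    {"travel": [32,72,0],"rot": [0,0,0]},
    {"travel": [48,108,0],"rot": [0,0,0]},
    {"travel": [64,144,0],"rot": [0,0,0]},
    {"travel": [78,176,0],"rot": [0,0,0]}
  ]
}}

```text
time: 12.77
position: [523.5, 3.4, 439.6]
ee_rot: [0.84, 0.542, -0.002, -0.002]
ft_force: [-0.4, 0.0, -0.5]
grip_width: 0.8
```

{"fn": "carry_out", "kwargs": {
  "targets": [
    {"travel": [10,19,-10],"rot": [0,0,0]},
    {"travel": [13,25,-35],"rot": [0,0,0]},
    {"travel": [13,25,-60],"rot": [0,0,0]},
    {"travel": [13,25,-75],"rot": [0,0,0]},
    {"travel": [13,25,-80],"rot": [0,0,0]}
  ]
}}

```text
time: 13.18
position: [534.8, 26.6, 356.6]
ee_rot: [0.84, 0.542, -0.004, -0.003]
ft_force: [0.3, 0.4, -1.1]
grip_width: 0.4
```

```bash
python3 - <<'E'
from h import *
s=bot.get_state();print(s['time'],s['position'],s['ft_force'])
save('side','side9');save('scene','scene9');
b2=load('side9');print(footw(b2,(307.75,276.5)))
a=cv2.imread('pics/side9.png')[90:290,220:420];b=cv2.imread('pics/scene9.png')[80:280,260:460]
cv2.imwrite('pics/m9.png',np.hstack([cv2.resize(a,(400,400)),cv2.resize(b,(400,400))]))
E
```

```text
13.1833 [534.80149312  26.57185929 356.64422734] [ 0.25674844  0.37627018 -1.06317518]
[531.46866666  33.81726502]
```

View pics/m9.png

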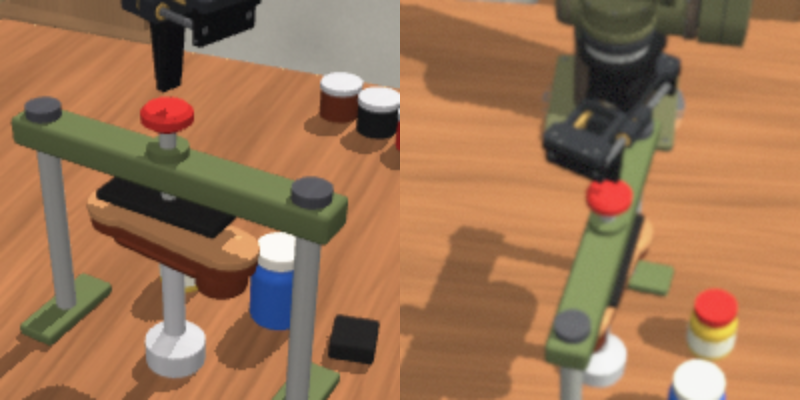

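{"fn": "carry_out", "kwargs": {
  "targets": [
    {"travel": [0,0,-4],"rot": [0,0,0]},
    {"travel": [0,0,-8],"rot": [0,0,0]},
    {"travel": [0,0,-12],"rot": [0,0,0]},
    {"travel": [0,0,-15],"rot": [0,0,0]},
    {"travel": [0,0,-18],"rot": [0,0,0]}
  ]
}}

```text
time: 13.7
position: [536.8, 26.8, 344.9]
ee_rot: [0.84, 0.542, 0.0, 0.0]
ft_force: [0.2, -0.0, 0.1]
grip_width: 0.4
```

{"fn": "carry_out", "kwargs": {
  "targets": [
    {"travel": [0,0,-2],"rot": [0,0,0]},
    {"travel": [0,0,-4],"rot": [0,0,0]},
    {"travel": [0,0,-6],"rot": [0,0,0]},
    {"travel": [0,0,-8],"rot": [0,0,0]},
    {"travel": [0,0,-9],"rot": [0,0,0]}
  ]
}}

```text
time: 14.12
position: [536.6, 27.0, 335.5]
ee_rot: [0.84, 0.542, -0.0, -0.0]
ft_force: [-1.6, 0.1, 5.2]
grip_width: 0.4
```

{"fn": "carry_out", "kwargs": {
  "targets": [
    {"travel": [0,0,-2],"rot": [0,0,0]},
    {"travel": [0,0,-4],"rot": [0,0,0]},
    {"travel": [0,0,-6],"rot": [0,0,0]},
    {"travel": [0,0,-8],"rot": [0,0,0]},
    {"travel": [0,0,-10],"rot": [0,0,0]}
  ]
}}

```text
time: 14.53
position: [536.7, 27.0, 327.7]
ee_rot: [0.84, 0.542, 0.001, 0.0]
ft_force: [-3.9, -0.1, 6.2]
grip_width: 0.4
```

{"fn": "carry_out", "kwargs": {
  "targets": [
    {"travel": [0,0,-1.2],"rot": [0,0,0]},
    {"travel": [0,0,-2.4],"rot": [0,0,0]},
    {"travel": [0,0,-3.6],"rot": [0,0,0]},
    {"travel": [0,0,-4.8],"rot": [0,0,0]},
    {"travel": [0,0,-6],"rot": [0,0,0]}
  ]
}}

```text
time: 14.95
position: [536.7, 27.0, 321.8]
ee_rot: [0.84, 0.542, 0.001, 0.0]
ft_force: [-2.5, 0.3, 6.9]
grip_width: 0.6
```

{"fn": "carry_out", "kwargs": {
  "targets": [
    {"travel": [0,0,-0.6],"rot": [0,0,0]},
    {"travel": [0,0,-1.2],"rot": [0,0,0]},
    {"travel": [0,0,-1.8],"rot": [0,0,0]},
    {"travel": [0,0,-2.4],"rot": [0,0,0]},
    {"travel": [0,0,-3],"rot": [0,0,0]}
  ]
}}

```text
time: 15.37
position: [536.6, 27.0, 318.8]
ee_rot: [0.84, 0.542, 0.001, 0.0]
ft_force: [-2.5, -0.6, 6.3]
grip_width: 0.6
```

{"fn": "carry_out", "kwargs": {
  "targets": [
    {"travel": [0,0,-0.5],"rot": [0,0,0]},
    {"travel": [0,0,-1.0],"rot": [0,0,0]},
    {"travel": [0,0,-1.5],"rot": [0,0,0]},
    {"travel": [0,0,-2.0],"rot": [0,0,0]},
    {"travel": [0,0,-2.5],"rot": [0,0,0]}
  ]
}}

```text
time: 15.78
position: [536.7, 27.0, 316.3]
ee_rot: [0.84, 0.542, 0.001, 0.0]
ft_force: [-3.4, -0.2, 6.8]
grip_width: 0.1
```

{"fn": "carry_out", "kwargs": {
  "targets": [
    {"travel": [0,0,-0.3],"rot": [0,0,0]},
    {"travel": [0,0,-0.6],"rot": [0,0,0]},
    {"travel": [0,0,-0.9],"rot": [0,0,0]},
    {"travel": [0,0,-1.2],"rot": [0,0,0]}
  ]
}}

```text
time: 16.12
position: [536.7, 27.0, 316.2]
ee_rot: [0.84, 0.542, 0.001, 0.001]
ft_force: [-5.5, -0.4, 10.4]
grip_width: 0.5
```

{"fn": "carry_out", "kwargs": {
  "targets": [
    {"travel": [0,0,-0.5],"rot": [0,0,0]},
    {"travel": [0,0,-1.0],"rot": [0,0,0]},
    {"travel": [0,0,-1.5],"rot": [0,0,0]}
  ]
}}

```text
time: 16.37
position: [536.7, 27.0, 316.2]
ee_rot: [0.84, 0.542, 0.001, 0.001]
ft_force: [-7.0, 0.3, 15.3]
grip_width: 0.3
```

{"fn": "carry_out", "kwargs": {
  "targets": [
    {"travel": [0,0,-0.5],"rot": [0,0,0]},
    {"travel": [0,0,-1.0],"rot": [0,0,0]},
    {"travel": [0,0,-1.5],"rot": [0,0,0]}
  ]
}}

```text
time: 16.62
position: [536.7, 27.0, 316.2]
ee_rot: [0.84, 0.542, 0.002, 0.001]
ft_force: [-9.1, -1.1, 19.3]
grip_width: 0.2
```

{"fn": "carry_out", "kwargs": {
  "targets": [
    {"travel": [0,0,-0.5],"rot": [0,0,0]},
    {"travel": [0,0,-1.0],"rot": [0,0,0]},
    {"travel": [0,0,-1],"rot": [0,0,0]},
    {"travel": [0,0,-1],"rot": [0,0,0]},
    {"travel": [0,0,-1],"rot": [0,0,0]}
  ]
}}

```text
time: 17.03
position: [536.7, 27.0, 316.2]
ee_rot: [0.84, 0.542, 0.002, 0.002]
ft_force: [-10.0, -0.5, 20.9]
grip_width: 0.6
```

{"fn": "carry_out", "kwargs": {
  "targets": [
    {"travel": [0,0,0],"rot": [0,0,0]},
    {"travel": [0,0,0],"rot": [0,0,0]},
    {"travel": [0,0,0],"rot": [0,0,0]},
    {"travel": [0,0,0],"rot": [0,0,0]},
    {"travel": [0,0,0],"rot": [0,0,0]}
  ]
}}

```text
time: 17.45
position: [536.7, 27.0, 316.2]
ee_rot: [0.84, 0.542, 0.002, 0.002]
ft_force: [-9.9, 0.2, 21.2]
grip_width: 0.2
```

{"fn": "carry_out", "kwargs": {
  "targets": [
    {"travel": [0,0,0],"rot": [0,0,0]},
    {"travel": [0,0,0],"rot": [0,0,0]},
    {"travel": [0,0,0],"rot": [0,0,0]},
    {"travel": [0,0,0],"rot": [0,0,0]},
    {"travel": [0,0,0],"rot": [0,0,0]}
  ]
}}

```text
time: 17.87
position: [536.7, 27.0, 316.2]
ee_rot: [0.84, 0.542, 0.002, 0.002]
ft_force: [-9.6, 0.0, 20.9]
grip_width: 0.7
```

```bash
python3 - <<'E'
from h import *
s=bot.get_state();print(s['time'],s['position'],s['ft_force'])
save('side','side10');save('scene','scene10');
a=cv2.imread('pics/side10.png')[90:290,220:420];b=cv2.imread('pics/scene10.png')[80:280,260:460]
cv2.imwrite('pics/m10.png',np.hstack([cv2.resize(a,(400,400)),cv2.resize(b,(400,400))]))
E
```

```text
17.8667 [536.73965703  27.02622994 316.20175368] [-9.59154569e+00  2.51300814e-03  2.09165627e+01]
```

View pics/m10.png

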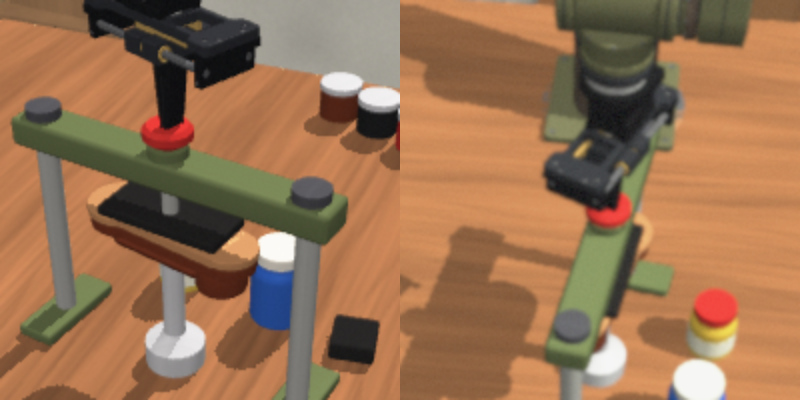

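{"fn": "carry_out", "kwargs": {
  "targets": [
    {"travel": [0,0,1.5],"rot": [0,0,0]},
    {"travel": [0,0,3],"rot": [0,0,0]},
    {"travel": [0,0,5],"rot": [0,0,0]},
    {"travel": [0,0,8],"rot": [0,0,0]},
    {"travel": [0,0,14],"rot": [0,0,0]}
  ]
}}

```text
time: 18.38
position: [536.3, 27.0, 322.1]
ee_rot: [0.84, 0.542, -0.001, -0.0]
ft_force: [0.4, 0.3, 0.2]
grip_width: 0.7
```

{"fn": "carry_out", "kwargs": {
  "targets": [
    {"travel": [0,0,12],"rot": [0,0,0]},
    {"travel": [0,0,35],"rot": [0,0,0]},
    {"travel": [0,0,60],"rot": [0,0,0]},
    {"travel": [0,0,80],"rot": [0,0,0]},
    {"travel": [0,0,90],"rot": [0,0,0]}
  ]
}}

```text
time: 18.8
position: [537.4, 26.9, 417.0]
ee_rot: [0.84, 0.542, 0.002, 0.001]
ft_force: [-0.1, 0.5, -0.8]
grip_width: 0.4
```

{"fn": "carry_out", "kwargs": {
  "targets": [
    {"travel": [0,0,5],"rot": [0,0,0]},
    {"travel": [0,0,5],"rot": [0,0,0]},
    {"travel": [0,0,5],"rot": [0,0,0]},
    {"travel": [0,0,5],"rot": [0,0,0]},
    {"travel": [0,0,5],"rot": [0,0,0]}
  ]
}}

```text
time: 19.22
position: [536.3, 27.0, 416.1]
ee_rot: [0.84, 0.542, -0.001, -0.001]
ft_force: [-1.3, 0.0, 0.2]
grip_width: 0.4
```

```bash
python3 - <<'E'
from h import *
s=bot.get_state();print(s['time'],s['position'],s['ft_force'])
b1=save('side','side11');a1=save('scene','scene11');
for z in(316,):print(knob(a1,(345,165,385,205),z),knob(b1,(280,135,325,175),z))
a=cv2.imread('pics/side11.png')[130:330,220:420];b=cv2.imread('pics/scene11.png')[120:320,260:460]
cv2.imwrite('pics/m11.png',np.hstack([cv2.resize(a,(400,400)),cv2.resize(b,(400,400))]))
E
```

```text
19.2167 [536.3042986   26.98955582 416.14684137] [-1.29156337  0.00802845  0.16418807]
(array([538.06456765,  25.60381204]), (np.int32(353), np.int32(175), np.int32(23), np.int32(18))) (array([536.72772539,  22.77752025]), (np.int32(291), np.int32(147), np.int32(26), np.int32(17)))
```

View pics/m11.png

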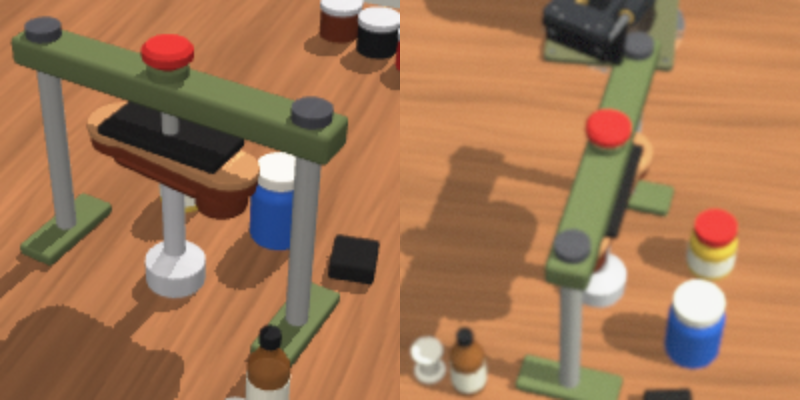

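The knob stayed at about 316 mm, and both cameras agree on that. The pad is on the sole, the stand is upright, and the arm is well clear.

```bash
python3 -c "
from rig import bot
print(bot.sign_off())"
```

```text
the job is handed in; nothing more can be done
None
```

The shoe is under the press with the pad resting on its sole, and I handed the job in at about 19 s of the 69 s allowed. No verdict was reported.

- **Sliding the stand:** I pushed it at the foot with two fingertips 50 mm apart, the tool leaning back 45° and the push force about 5 N. It moved about 155 mm and stayed upright throughout.
- **Pressing:** I pushed the knob down with closed fingers. The pad met the sole at a knob height of 316 mm, about 20 mm below its start. The wrist read 20 to 21 N for about 0.8 s, and more than 9 N for about 1.7 s. About 6 N of each reading goes into moving the ram. I then lifted the fingers straight up.

**Last checks:**
- **Centring:** The wrist camera put the foot within about 2 to 3 mm of the midpoint between the press's feet. The side camera disagreed, placing it about 10 mm off the knob. Allowing for that camera's offset in earlier views brings this to roughly 5 to 7 mm, still inside the 15 mm limit.
- **Pad height:** Both cameras show the knob still at about 316 mm after the arm left, so the pad stayed on the sole.
- **Surroundings:** The final pictures show the stand upright. The bystanders in those crops look unmoved, though I did not measure them again, and the tin was outside the final crops. The arm was about 100 mm above the knob with no force on the wrist.
- **Side force:** The wrist also read about 10 N sideways during pressing. The stand had not visibly moved afterwards.

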